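# Raise the sprung back-rest of the plate stand

### The arm

A 7-joint arm with a two-finger parallel gripper is mounted at the origin on the work surface. World frame = base frame: x ahead of the robot, y to its left, z up, the work surface at z = 0. Lengths are in mm, angles in rad, forces in N, time in s.
With the tool pointing down it reaches from about 400 to 875 mm from the base axis. Payload 4.4 kg.
Tool frame: the origin (TCP) lies at the very end of the fingers, on their centre line; the grasp point (between the pads) lies 19 mm behind it; z points along the fingers, x is the direction in which the jaws open and shut, and the axes are right-handed (so a half turn about z gives the same grasp; the last joint's range is limited). The gripper opens to 85 mm and grips with 20 to 120 N. Pads are 22 mm wide; open, the fingers measure 114 mm over their backs; the gripper's body (76 mm by 85 mm) begins 54 mm behind the grasp point. The pads swing forward as they close: fully open they stand 13 mm farther back than shut.
Start: joints at [-1.3, 0.628, 0.038, 1.517, -0.027, 0.996, -0.02], TCP at [214.781, 613.504, 231.313] pointing down, gripper open.
Joint ranges: [-3.06, 3.06], [-0.37, 2.12], [-1.25, 1.32], [0.18, 2.47], [-1.1, 4.24], [0.23, 1.98], [-2.94, 2.94]. Speed limits (rad/s): [2.57, 2.57, 3.14, 3.14, 3.14, 3.14, 3.14].

### API

Orientations are given as [roll, pitch, yaw] about the fixed x, y, z axes, in that order (R = Rz(yaw) Ry(pitch) Rx(roll)).
In Python, from cell import * gives the robot as it stands. The module is installed in compiled form; this text tells all that it offers.
- The arm moves only by the tool play_rows, never from a script. Its argument "targets" is a list of rows, each an object with "slide": the shift along the tool's x, y, z in mm, a list of three; "turn": the turn, a rotation vector about the tool's x, y, z in degrees, a list of three; "hand": the finger opening in mm, from 0 to 85.4. A call has 1 to 5 rows; each row shifts and turns the commanded pose from where the row before left it, along the tool's axes as they then stand; what a row does not reach is not made up. A row lasts 1/8 s, in which the tool goes at most 62.5 mm and 10.7 degrees, less where a joint would pass 70% of its speed; a pose out of reach is approached as far as the arm can. A call is refused whole if a number of a shift passes 62.5 or a number of a turn 10.7, either way. A call with a gripper value outside its range is refused whole. The fingers move at their own pace and stop on an object; the grip force is fixed at half the most. Time passes only in rows, so rows that do not move let the fingers close. It gives the time, the measured TCP pose, the force and the opening at its end, in the units of the state.
- read_state(): the state, without advancing time (a new reading comes with each control period).
- get_image(name): name is "side" or "top"; returns (picture, depth): 384x512x3 uint8, blue, green, red; 384x512 float32, mm along the optical axis (not along the pixel's ray), 0 where there is no reading.
- calibration(name): a dict with "K" (3x3 intrinsics, pixels), "R" (3x3) and "t" (3): a world point X has camera coordinates R X + t. Camera axes: x right, y down, z forward; pixel columns grow to the right and rows downward; lengths in mm; the calibration is good to about 2 mm. A picture is of the moment at which its call begins. calibration takes no time and is no camera call.
- finish_job(): hands the job in, once; it reports no verdict.
The state is a dict: "clock": time; "qpos": joint angles; "qd": joint speeds; "tau": joint torques, N m; "eef_pos": TCP position; "tool_rot": TCP orientation; "force": force on the tool from outside, world axes, zero at the start; "torque": the same for the moment, N m; "width": finger opening in mm.
Only numpy, scipy, OpenCV 4.12 (cv2) and the standard library are available. Lean on these libraries where they do the work, as an engineer would, in place of code of your own. Each camera call takes 0.05 s, during which the arm holds its last target.

### The job

Two brown wooden display stands on the shop table have their sprung back-rests folded forward over their bases. Push the back-rest of the wider one, the plate stand, up and over until it snaps back fully against its rear stop and stays there, ready for a plate. Leave the narrow card stand folded as it is, and do not shift the small white cup that stands in front of them.

Things in the scene. Friction and masses are not known exactly. Their poses are not given: they have to be found in the camera images.
- plate_stand: Brown wooden base of the wide plate stand, fixed to the table: 120 deep (x), 170 wide (y), 20 mm high, an 8 mm lip along its front (-x) edge. Origin: centre of the underside, on the table; z up, x from front to rear, y along the hinge. Hinge axis: along y at x = +30, z = 26 mm; it carries the back-rest, which folds forward over the base. The base is otherwise empty.
- plate_rest_top (a point): Centre of the top edge of the plate stand's back-rest, a wooden board 150 wide, 12 thick, 90 mm from hinge axis to top edge. Moves with the board. In the base's frame: folded x = -34, z = 90 mm (leans 45 deg to the front; foremost corner x = -38, z = 85); upright x = 30, z = 116; raised x = +68, z = 108 mm (leans 25 deg to the rear).
- plate_rest (a joint): Angle of the plate stand's back-rest, rad: 0 = folded forward (the start), 0.785 = upright, 1.222 = back on its rear stop. An over-centre spring drives it to 0 below about 0.7 and to 1.222 above that, and holds it there. Pushing the top edge level towards the base's +x takes about 5 N at first, falling to nothing at the over-centre point.
- card_rest (a joint): Angle of the narrow card stand's back-rest, rad, same meaning and spring; starts at 0 and is to stay there. The same wooden stand but narrow: base 120 by 90 mm, back-rest 70 mm wide. The two stand side by side, left and right of the robot's x axis in either order, facing roughly the robot (yaw within 0.6 rad), centres at least 0.26 m apart.
- cup: Small white ceramic cup, loose, upright, empty: 68 mm across the rim, 70 mm high, 0.18 kg. It stands on the robot's side of the two stands, about midway between them. Origin: centre of the underside, z up.
There are look-alikes about, which are no part of the job. Leave any blue or turquoise look-alike of the part that bears card_rest alone.

How it is judged (in metres and radians):
At the end, for the whole second after the job is handed in: The plate stand's back-rest is at rest on its rear stop (within 0.12 rad), the card stand's back-rest is folded forward (below 0.15 rad), and the cup is upright within 10 degrees and within 20 mm of where it was (value of joint plate_rest above 1.1 rad and velocity of joint plate_rest below 0.1 rad/s and value of joint card_rest below 0.15 rad and angle between cup's own z axis and vertical below 0.17 rad and distance of cup from where it was at the start of the episode below 0.02 m); the robot touches nothing.
It fails at once if the card stand's back-rest is lifted by more than 0.35 rad (value of joint card_rest above 0.35 rad).
It fails at once if the cup is moved by more than 20 mm or tipped by more than 20 degrees (distance of cup from where it was at the start of the episode above 0.02 m or angle between cup's own z axis and vertical above 0.35 rad).
It also fails if it takes over 32 s, if anything falls off the work surface, if the arm or the gripper's body presses on something with over 40 N, if the wrist force passes 120 N, or if a joint passes its speed limit or range.

## Working session

There is one attempt and no reset: what is moved stays moved. The work goes in short steps, Python scripts to look and compute and a tool call to move; the robot and the scene stay as the last step left them, time stands still between calls to the robot, and variables do not carry over. Pictures are saved under pics/ and viewed, and the job is handed in when it is done.

Besides the shell and the picture viewer there is one more tool, called after "Emit:" as name(argument=value, ...) on one line, values as JSON. play_rows: Moves the arm, as the interface text tells. Its arguments: {"type":"object","properties":{"targets":{"type":"array"}},"required":["targets"]}

```bash
mkdir -p pics; python3 - <<'E'
from cell import *
import cv2,numpy as np
s=read_state();print(s)
for n in("top","side"):
    p,d=get_image(n);cv2.imwrite(f"pics/{n}0.png",p);np.save(f"{n}0.npy",d);c=calibration(n);print(n,c)
E
```

```text
{'clock': 0.0, 'qpos': array([-1.29980651,  0.62932928,  0.03842537,  1.51836395, -0.02698247,
        0.99630492, -0.01999123]), 'qd': array([-1.67666049e-03, -6.74525894e-04,  3.96885580e-04, -3.54234561e-03,
       -8.28037093e-04, -6.94652690e-05, -4.09866962e-04]), 'tau': array([-1.88420408e-04, -5.63402617e+01,  1.22650132e+00, -1.93443650e+01,
        1.11748188e-02,  1.06459914e-02, -1.32197997e-05]), 'eef_pos': array([214.5604182 , 612.90564596, 230.40101121]), 'tool_rot': array([3.14156368e+00, 1.88770590e-03, 1.23403830e+00]), 'force': array([-0.2606682 ,  0.13089773,  0.71913723]), 'torque': array([ 0.01371921,  0.00136431, -0.06938473]), 'width': 85.11427059649903}
top {'K': array([[499.74932774,   0.        , 255.56238878],
       [  0.        , 499.74932774, 192.28529743],
       [  0.        ,   0.        ,   1.        ]]), 'R': array([[-0.00458125, -0.9999883 ,  0.0015539 ],
       [-0.97903253,  0.00416877, -0.2036613 ],
       [ 0.20365243, -0.00245435, -0.97904017]]), 't': array([  -7.94357068,  498.11739998, 1107.81944428])}
side {'K': array([[461.70880764,   0.        , 249.87060405],
       [  0.        , 461.70880764, 189.99023211],
       [  0.        ,   0.        ,   1.        ]]), 'R': array([[ 0.69415149, -0.71982196,  0.00317232],
       [-0.37478408, -0.365174  , -0.8521648 ],
       [ 0.61456538,  0.59034253, -0.52326389]]), 't': array([-349.36630385,  256.54492069,  773.7724705 ])}
```

View pics/top0.png

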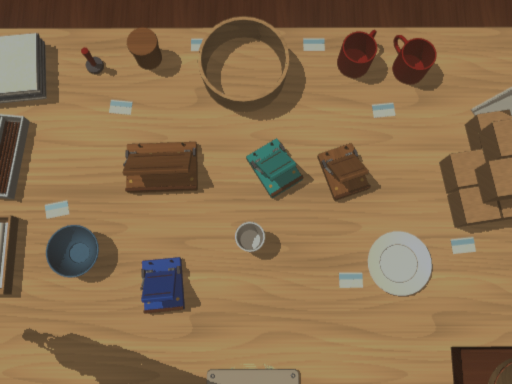

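View pics/side0.png

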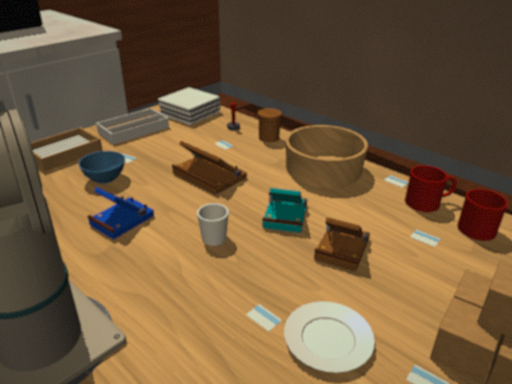

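The candidates in the top view are:
- wide brown stand at (162,167)
- narrow brown stand at (344,171)
- turquoise look-alike at (275,167)
- blue look-alike at (162,285)

The white cup is at (250,237). The wide brown stand fits plate_stand, being about twice as wide as the other brown one. I'll confirm it in an enlarged crop and measure it.

```bash
cat > h.py <<'E'
from cell import *
import cv2,numpy as np
def pts(n,d):
    c=calibration(n);h,w=d.shape;u,v=np.meshgrid(np.arange(w),np.arange(h))
    K=c["K"];X=np.stack([(u-K[0,2])/K[0,0]*d,(v-K[1,2])/K[1,1]*d,d],-1)
    return (X-c["t"])@c["R"]
def ray(n,u,v,z):
    c=calibration(n);r=np.linalg.inv(c["K"])@[u,v,1]@c["R"] if 0 else c["R"].T@np.linalg.inv(c["K"])@np.array([u,v,1.])
    o=-c["R"].T@c["t"];return o+r*(z-o[2])/r[2]
def proj(n,X):
    c=calibration(n);p=c["K"]@(c["R"]@np.asarray(X,float)+c["t"]);return p[:2]/p[2]
E
python3 - <<'E'
from h import *
p=cv2.imread("pics/top0.png");d=np.load("top0.npy");P=pts("top",d)
cv2.imwrite("pics/crop.png",cv2.resize(p[130:205,110:220],None,fx=7,fy=7,interpolation=cv2.INTER_CUBIC))
for nm,(a,b,c,e) in dict(plate=(110,215,130,205),card=(310,380,135,210),turq=(242,308,130,200),blue=(130,195,250,320),cup=(230,270,215,258),bowl=(40,105,220,280)).items():
    R=P[c:e,a:b].reshape(-1,3);ok=(R[:,2]>10)&(R[:,2]<200);R=R[ok]
    xy=R[:,:2].astype(np.float32);r=cv2.minAreaRect(xy)
    print(nm,len(R),r,"zmax",np.percentile(R[:,2],[50,90,99,100]).round())
    hi=R[R[:,2]>0.9*np.percentile(R[:,2],99)]
    print("  hi",hi.mean(0).round(),cv2.minAreaRect(hi[:,:2].astype(np.float32)))
E
```

```text
plate 3469 ((570.6023559570312, 217.09158325195312), (122.23768615722656, 169.34217834472656), 1.9342608451843262) zmax [25. 87. 94. 97.]
  hi [541. 217.  90.] ((543.0836791992188, 215.9599609375), (19.353471755981445, 147.281494140625), 2.0104875564575195)
card 1907 ((557.034912109375, -221.24176025390625), (120.57868957519531, 90.75336456298828), 19.09847068786621) zmax [25. 86. 93. 96.]
  hi [ 530. -230.   89.] ((531.2761840820312, -229.84442138671875), (19.045339584350586, 69.87017822265625), 18.519065856933594)
turq 1845 ((566.8875732421875, -54.517433166503906), (121.5462875366211, 90.43550872802734), 31.350358963012695) zmax [25. 86. 93. 96.]
  hi [542. -70.  89.] ((543.720458984375, -68.57154846191406), (19.358116149902344, 69.51641845703125), 32.57319641113281)
blue 2135 ((289.2984924316406, 204.97430419921875), (120.0818099975586, 90.02519226074219), 5.696964263916016) zmax [30. 87. 94. 98.]
  hi [261. 202.  90.] ((262.3882141113281, 203.2548065185547), (19.233861923217773, 70.32059478759766), 5.349338531494141)
cup 387 ((393.2928466796875, 3.8706436157226562), (65.4421157836914, 65.2565689086914), 0.6580007672309875) zmax [62. 71. 74. 75.]
  hi [393.   4.  70.] ((393.3106689453125, 3.8842411041259766), (65.47370147705078, 65.19562530517578), 0.33098462224006653)
bowl 1702 ((365.326171875, 405.6383056640625), (118.02308654785156, 117.75741577148438), 78.8551025390625) zmax [30. 54. 58. 61.]
  hi [366. 410.  55.] ((365.0083312988281, 405.3065185546875), (118.25851440429688, 116.72895050048828), 56.814632415771484)
```

View pics/crop.png

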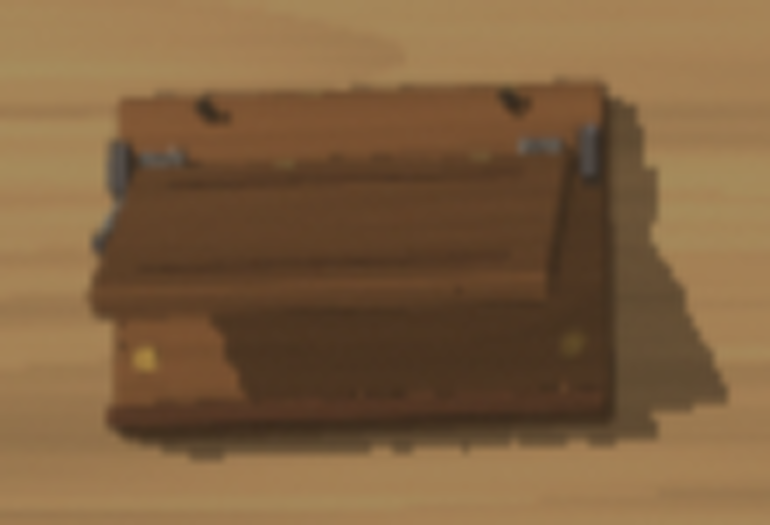

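The crop shows one wide brown board on a 170 mm base, with dowels, hinges and its rest folded forward. The measured base is 122×169 mm, so this is the plate stand. Its centre is (571,217), yaw about 0.034. I'll square the tool to the hinge, close the fingers and travel high to a point in front of the board.

Emit:
play_rows(targets=[{"slide": [0, 0, 0], "turn": [0, 0, -10.6], "hand": 0}, {"slide": [0, 0, 0], "turn": [0, 0, -10.6], "hand": 0}, {"slide": [-40, 25, 0], "turn": [0, 0, 0], "hand": 0}, {"slide": [-40, 25, 0], "turn": [0, 0, 0], "hand": 0}, {"slide": [-40, 25, 0], "turn": [0, 0, 0], "hand": 0}])

```text
clock: 0.72
eef_pos: [294.4, 494.5, 230.8]
tool_rot: [-3.141, 0.001, 1.604]
force: [0.1, -0.2, 0.3]
width: 0.1
```

Emit:
play_rows(targets=[{"slide": [-40, 25, 0], "turn": [0, 0, 0], "hand": 0}, {"slide": [-40, 25, 0], "turn": [0, 0, 0], "hand": 0}, {"slide": [-40, 25, 0], "turn": [0, 0, 0], "hand": 0}, {"slide": [-40, 25, 0], "turn": [0, 0, 0], "hand": 0}, {"slide": [-40, 25, 0], "turn": [0, 0, 0], "hand": 0}])

```text
clock: 1.35
eef_pos: [425.9, 298.9, 231.1]
tool_rot: [-3.141, 0.0, 1.604]
force: [0.2, 0.1, 0.4]
width: -0.1
```

Emit:
play_rows(targets=[{"slide": [-43, 25, 0], "turn": [0, 0, 0], "hand": 0}, {"slide": [-43, 25, 0], "turn": [0, 0, 0], "hand": 0}, {"slide": [0, 0, 50], "turn": [0, 0, 0], "hand": 0}, {"slide": [0, 0, 50], "turn": [0, 0, 0], "hand": 0}, {"slide": [0, 0, 0], "turn": [0, 0, 0], "hand": 0}])

```text
clock: 1.98
eef_pos: [475.2, 214.5, 128.3]
tool_rot: [-3.134, 0.004, 1.604]
force: [0.2, 0.2, 0.5]
width: 0.1
```

```bash
python3 - <<'E'
from h import *
s=read_state();print(s["eef_pos"],s["qpos"],s["force"])
a=[get_image(n)[0] for n in("top","side")]
cv2.imwrite("pics/pre.png",np.hstack([cv2.resize(a[0][100:300,60:320],None,fx=1.5,fy=1.5),cv2.resize(a[1][80:280,60:320],None,fx=1.5,fy=1.5)]))
E
```

```text
[475.24909406 214.49416703 128.29296577] [-0.44996919  0.59814554 -0.04109871  1.96442875  0.04128812  0.58847783
  1.0853867 ] [0.20905937 0.18051522 0.4663775 ]
```

View pics/pre.png

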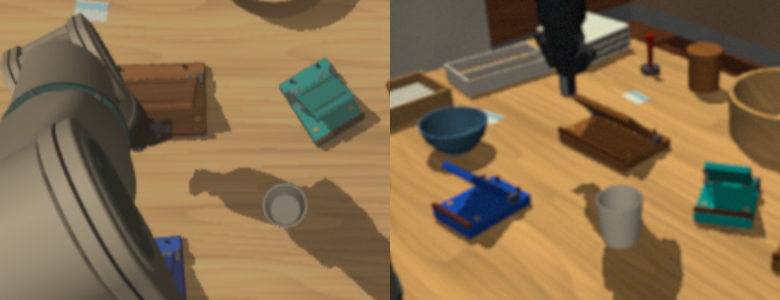

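The picture shows the shut fingers in front of the board (side crop 568,92). The cup and the other stands have not moved. Next I descend and push.

Emit:
play_rows(targets=[{"slide": [0, 3, 33], "turn": [0, 0, 0], "hand": 0}, {"slide": [0, 0, 30], "turn": [0, 0, 0], "hand": 0}, {"slide": [0, 0, 0], "turn": [0, 0, 0], "hand": 0}])

```text
clock: 2.45
eef_pos: [481.2, 216.4, 68.9]
tool_rot: [-3.141, 0.0, 1.604]
force: [-0.2, 0.3, 1.1]
width: 0.1
```

Emit:
play_rows(targets=[{"slide": [0, 20, 0], "turn": [0, 0, 0], "hand": 0}, {"slide": [0, 15, 0], "turn": [0, 0, 0], "hand": 0}, {"slide": [0, 15, 0], "turn": [0, 0, 0], "hand": 0}, {"slide": [0, 10, 0], "turn": [0, 0, 0], "hand": 0}, {"slide": [0, 10, 0], "turn": [0, 0, 0], "hand": 0}])

```text
clock: 3.08
eef_pos: [543.0, 219.3, 70.5]
tool_rot: [-3.128, 0.001, 1.608]
force: [-6.6, -1.1, 4.7]
width: -0.2
```

Emit:
play_rows(targets=[{"slide": [0, 10, 0], "turn": [0, 0, 0], "hand": 0}, {"slide": [0, 10, 0], "turn": [0, 0, 0], "hand": 0}, {"slide": [0, 10, 0], "turn": [0, 0, 0], "hand": 0}, {"slide": [0, 10, 0], "turn": [0, 0, 0], "hand": 0}, {"slide": [0, 0, 0], "turn": [0, 0, 0], "hand": 0}])

```text
clock: 3.7
eef_pos: [592.7, 219.8, 69.8]
tool_rot: [3.139, -0.001, 1.603]
force: [-0.4, 0.2, 0.2]
width: 0.2
```

```bash
python3 - <<'E'
from h import *
s=read_state();print(s["eef_pos"],s["force"])
a=get_image("side")[0]
cv2.imwrite("pics/p1.png",cv2.resize(a[100:230,130:300],None,fx=4,fy=4))
E
```

```text
[592.73220029 219.83929709  69.80331013] [-0.37282353  0.2009456   0.19498906]
```

View pics/p1.png

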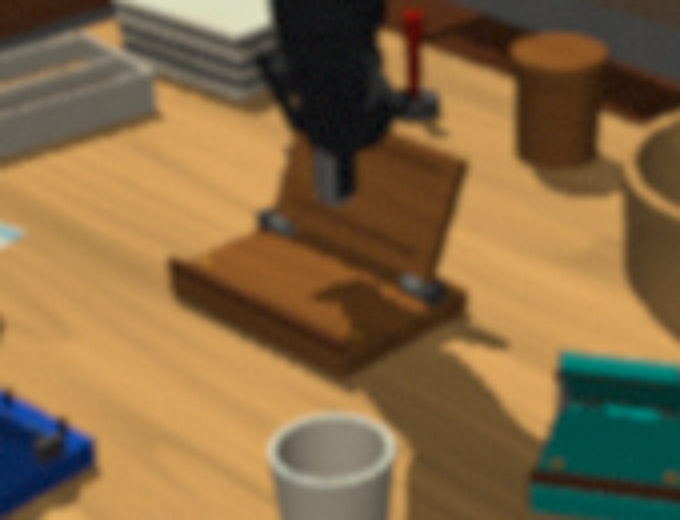

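The board now leans to the rear (crop 380,190) and the contact force is gone. I'll back off and lift clear.

Emit:
play_rows(targets=[{"slide": [0, -30, 0], "turn": [0, 0, 0], "hand": 0}, {"slide": [0, -40, 0], "turn": [0, 0, 0], "hand": 0}, {"slide": [0, -40, -20], "turn": [0, 0, 0], "hand": 0}, {"slide": [0, 0, -50], "turn": [0, 0, 0], "hand": 0}, {"slide": [0, 0, -50], "turn": [0, 0, 0], "hand": 0}])

```text
clock: 4.38
eef_pos: [479.6, 216.1, 189.2]
tool_rot: [-3.139, 0.001, 1.605]
force: [1.3, 0.4, 0.4]
width: 0.1
```

Emit:
play_rows(targets=[{"slide": [40, -25, -20], "turn": [0, 0, 0], "hand": 0}, {"slide": [40, -25, 0], "turn": [0, 0, 0], "hand": 0}, {"slide": [40, -25, 0], "turn": [0, 0, 0], "hand": 0}, {"slide": [40, -25, 0], "turn": [0, 0, 0], "hand": 0}, {"slide": [40, -25, 0], "turn": [0, 0, 0], "hand": 0}])

```text
clock: 5.0
eef_pos: [348.0, 412.6, 208.2]
tool_rot: [-3.141, 0.001, 1.604]
force: [0.5, 0.9, 0.5]
width: -0.2
```

Emit:
play_rows(targets=[{"slide": [40, -20, 0], "turn": [0, 0, 0], "hand": 0}, {"slide": [40, -20, 0], "turn": [0, 0, 0], "hand": 0}, {"slide": [0, 0, 0], "turn": [0, 0, 0], "hand": 0}, {"slide": [0, 0, 0], "turn": [0, 0, 0], "hand": 0}])

```text
clock: 5.5
eef_pos: [306.8, 489.4, 207.9]
tool_rot: [-3.141, 0.002, 1.604]
force: [-0.1, -0.3, -0.2]
width: 0.0
```

```bash
python3 - <<'E'
from h import *
s=read_state();print(s["clock"],s["eef_pos"],s["force"],abs(s["qd"]).max())
p,d=get_image("top");cv2.imwrite("pics/end.png",p);P=pts("top",d)
for nm,(a,b,c,e) in dict(plate=(110,215,115,205),card=(310,380,135,210),turq=(242,308,130,200),cup=(230,270,215,258)).items():
    R=P[c:e,a:b].reshape(-1,3);R=R[(R[:,2]>10)&(R[:,2]<200)]
    hi=R[R[:,2]>0.9*np.percentile(R[:,2],99)]
    print(nm,"hi",hi.mean(0).round(1),cv2.minAreaRect(hi[:,:2].astype(np.float32)))
E
```

```text
5.5 [306.82179856 489.41081963 207.86977806] [-0.06972425 -0.26687299 -0.24255208] 0.024056301085868384
plate hi [634.1 218.9 105.6] ((635.0906372070312, 219.46316528320312), (17.488723754882812, 149.60227966308594), 1.6785030364990234)
card hi [ 529.8 -230.2   89.5] ((531.1693725585938, -230.21714782714844), (18.407833099365234, 70.28228759765625), 18.647232055664062)
turq hi [542.2 -69.3  89.6] ((543.4745483398438, -68.97001647949219), (18.939903259277344, 69.21412658691406), 31.875120162963867)
cup hi [394.8   4.7  69.7] ((393.2530517578125, 4.0172271728515625), (65.15771484375, 65.99727630615234), 89.31676483154297)
```

View pics/end.png

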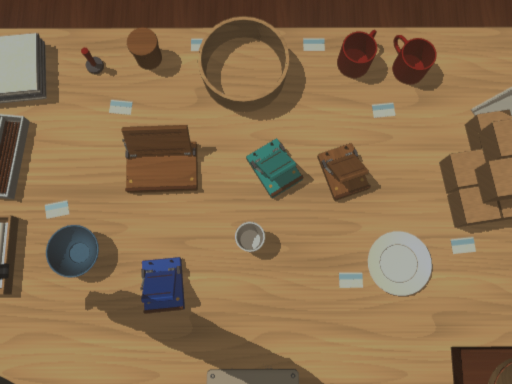

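The picture shows the plate rest raised (156,140), with its top about 64 mm behind the base centre against a nominal 68. The cup (250,237), card stand (344,171) and look-alikes are where they were, and the arm is clear.

```bash
python3 -c "
from cell import *
print(finish_job())"
```

```text
the job is handed in; nothing more can be done
None
```

I pushed the plate stand's back-rest over its centre point with the shut fingers. It snapped back to its rear stop and stayed there. I then backed the arm clear and handed the job in at about 5.5 s of the 32 s allowed.

**Last checks, from the top camera:**
- **Plate rest:** the top edge measured about x +64 and z 106 mm in the base's frame. The nominal raised position is +68 and 108 mm; the small gap is within my measuring error.
- **Card stand:** its top edge is within about 1 mm of where it started, so it is still folded.
- **Cup:** its rim centre is within about 1 mm of the start, and it is upright.
- **Arm:** it is clear of everything and the force reading is near zero. The highest contact force I saw in the readings was about 8 N, during the push.

No check failed or disagreed. Handing in gives no verdict, so the result itself is not confirmed.

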